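# Slide the battery pack off its snap holder

### The job

Take the battery pack off the bench holder and set it down upright in the middle of the black rubber mat. The pack slides off the holder's rail towards one end only, where a spring catch has to be pulled past with a firm steady tug; a hidden stop blocks the other end and you cannot see which is which, so feel for it and do not force the pack hard against the stop. Leave the other things on the bench alone and do not drop the pack onto the mat.

Things in the scene. Friction and masses are not known exactly. Their poses are not given: they have to be found in the camera images.
- pack_mid (a point): Battery pack: light grey block on a dark grey foot, 84 mm long (its x), 50 wide (y), 60 high (z), 0.25 to 0.5 kg. The point is its centre, 30 mm above its underside. Grip the plain upper 37 mm across the 50 mm width. A T-channel underneath hooks under the rail: it slides level along +x or -x (random) 82 mm or more to come off. Starts centred on the holder, underside 14 mm above the bench.
- holder: Pack holder, screwed down: aluminium plate 120 x 86 x 12 mm with a black T-rail 76 mm long along x, top 30 mm above the bench. Origin: centre of the plate's underside. Catch and stop are hidden in the rail, one at each end, and the axes do not tell which. The pack has 1 to 1.5 mm play sideways and up and 3 mm along. The catch yields at 10 to 20 N within 8 mm of travel; then only light drag.
- stop_flex (a joint): How far the hidden sprung stop is bent along the rail, m: 0 at rest, + or - when the pack is pushed against it. After the 3 mm of play the force climbs by 8 N per mm; beyond 5 mm (about 40 N) either way the stop counts as forced.
- mat: Black rubber mat fixed on the bench, 170 x 170 x 4 mm. Origin at the centre of its underside, z up.
- drill_mid (a point): Bystander: cordless drill standing on its foot, 200 mm long, 180 mm high; the point is 90 mm above the bench.
- tub_mid (a point): Bystander: lidded plastic tub, 93 x 123 x 55 mm; the point is its centre.
- clamp_mid (a point): Bystander: bar clamp lying flat, 200 mm long (its y), 60 mm wide, 20 mm high; the point is the bar's middle.
- brush_mid (a point): Bystander: hand brush lying flat, 220 mm long (its y), 48 mm wide, 35 mm high; the point is its middle.
Things that resemble listed ones, but are neither listed nor needed, are in the scene too. What is meant by the part that bears pack_mid is not yellow, and is the larger of those in its own colour.

How it is judged:
On the way:
1. the pack is slid clear of the holder's rail (horizontal distance between pack_mid and holder above 0.08 m), for 0.1 s.
At the end, for the whole second after the job is handed in: The pack rests upright (within 0.1 rad) on the mat with its centre within 45 mm of the mat's centre along each of the mat's axes, let go and still (x of pack_mid in the frame of mat between -0.045 and 0.045 m and y of pack_mid in the frame of mat between -0.045 and 0.045 m and z of pack_mid in the frame of mat between 0.03 and 0.038 m and linear speed of pack below 0.02 m/s and angle between pack_mid's own z axis and vertical below 0.1 rad); the robot touches nothing.
It fails at once if the hidden stop is forced (bent more than 5 mm, about 40 N) (value of joint stop_flex above 0.005 m or value of joint stop_flex below -0.005 m).
It fails at once if the pack is dropped onto the mat (moves faster than 0.6 m/s less than 30 mm above it) (horizontal distance between pack_mid and mat below 0.085 m and z of pack_mid in the frame of mat below 0.064 m and linear speed of pack above 0.6 m/s).
It fails at once if a bystander is moved more than 25 mm (distance of any of drill_mid, tub_mid, clamp_mid, brush_mid from where it was at the start of the episode above 0.025 m).
It also fails if it takes over 64 s, if anything falls off the work surface, if the arm or the gripper's body presses on something with over 40 N, if the wrist force passes 120 N, or if a joint passes its speed limit or range.

### The arm

A 7-joint arm with a two-finger parallel gripper is mounted at the origin on the work surface. World frame = base frame: x ahead of the robot, y to its left, z up, the work surface at z = 0. Lengths are in m, angles in rad, forces in N, time in s.
With the tool pointing down it reaches from about 0.4 to 0.85 m from the base axis. Payload 4.5 kg.
Tool frame: the origin (TCP) lies on the centre line of the jaws, within the pads' length; the fingertips stand 25 mm ahead of it and the grasp point (between the pads) lies 6 mm ahead of it; z points along the fingers, y is the direction in which the jaws open and shut (so a half turn about z gives the same grasp; the last joint's range is limited). The gripper opens to 88 mm and grips with 3 to 60 N. Pads are 18 mm wide; open, the fingers measure 123 mm over their backs; the gripper's body (75 mm by 187 mm) begins 45 mm behind the grasp point.
Start: joints at [1.273, 0.689, -0.195, 1.565, 0.157, 0.902, -0.215], TCP at [0.204, -0.591, 0.264] pointing down, gripper open.
Joint ranges: [-3.01, 3.01], [-0.46, 2.08], [-1.47, 1.51], [0.13, 2.56], [-1, 4.14], [0.04, 2.09], [-2.66, 2.66]. Speed limits (rad/s): [2.57, 2.57, 3.14, 3.14, 3.14, 3.14, 3.14].

### API

Orientations are given as a unit quaternion [x, y, z, w].
In Python, from plant import r, eyes gives the robot as it stands.
- The arm moves only by the tool servo_tool, never from a script. Its argument "deltas" is a list of rows, each an object of numbers: "dx", "dy", "dz": the shift along the tool's x, y, z in units of 60 mm (1.0 is 60 mm); "ax", "ay", "az": the turn, a rotation vector about the tool's x, y, z in units of 6 degrees (1.0 is 6 degrees); "hand": the finger opening in mm, from 0 to 88.1. A call has 1 to 10 rows; each row is the pose to reach, as a shift and turn from the pose commanded when the call began, along the tool's axes at that moment; what a row does not reach only later rows make up. A row lasts 1/8 s, in which the tool goes at most 62.5 mm and 10.7 degrees, less where a joint would pass 70% of its speed; a pose out of reach is approached as far as the arm can. A call with a gripper value outside its range is refused whole. The fingers move at their own pace and stop on an object; "newtons" is the grip in N (left out, the last holds). Time passes only in rows, so rows that repeat a pose let the fingers close. It gives the time, the measured TCP pose, the force and the opening at its end, in the units of the state.
- r.get_state(): the state, without advancing time (a new reading comes with each control period).
- eyes.snapshot(name): name is "scene" or "side" or "wrist"; returns (picture, depth): 384x512x3 uint8, red, green, blue; 384x512 float32, m along the optical axis (not along the pixel's ray), 0 where there is no reading.
- eyes.camera_model(name): a dict with "fx", "fy", "cx", "cy" (pixels), "pose" (4x4, takes a point from camera to world coordinates). Camera axes: x right, y up, looking along -z (the intrinsics and any distortion apply to the point x, -y, -z); pixel columns grow to the right and rows downward; lengths in m; the calibration is good to about 2 mm. A picture is of the moment at which its call begins: read the wrist's pose just before it. camera_model takes no time and is no camera call; for the wrist camera it gives the pose at the moment of the call.
- r.finish_job(): hands the job in, once; it reports no verdict.
The state is a dict: "clock": time; "q": joint angles; "qd": joint speeds; "joint_torque": joint torques, N m; "tool_pos": TCP position; "eef_rot": TCP orientation; "contact_force": force on the tool from outside, world axes, zero at the start; "moment": the same for the moment, N m; "opening": opening from 0.0 (shut) to 1.0 (fully open).
Only numpy, scipy, OpenCV 4.12 (cv2) and the standard library are available. Lean on these libraries where they do the work, as an engineer would, in place of code of your own. Each camera call takes 0.05 s, during which the arm holds its last target.

## Working session

There is one attempt and no reset: what is moved stays moved. The work goes in short steps, Python scripts to look and compute and a tool call to move; the robot and the scene stay as the last step left them, time stands still between calls to the robot, and variables do not carry over. Pictures are saved under pics/ and viewed, and the job is handed in when it is done.

Besides the shell and the picture viewer there is one more tool, called after ">>>" as name([rows], argument=value, ...), one row to a line, values as JSON. servo_tool: Moves the arm, as the interface text tells. Its arguments: {"type":"object","properties":{"deltas":{"type":"array","items":{"type":"object","properties":{"dx":{"type":"number"},"dy":{"type":"number"},"dz":{"type":"number"},"ax":{"type":"number"},"ay":{"type":"number"},"az":{"type":"number"},"hand":{"type":"number"}}}},"newtons":{"type":"number"}},"required":["deltas"]}

```bash
mkdir -p pics; ls; cat > h.py <<'E'
import numpy as np, cv2, json
from plant import r, eyes
def snap(name,fn=None):
    cm=eyes.camera_model(name); im,d=eyes.snapshot(name)
    if fn: cv2.imwrite('pics/'+fn+'.png',im[:,:,::-1]); np.savez('pics/'+fn+'.npz',im=im,d=d,pose=cm['pose'],k=[cm['fx'],cm['fy'],cm['cx'],cm['cy']])
    return im,d,cm
def load(fn):
    z=np.load('pics/'+fn+'.npz'); k=z['k']
    return z['im'],z['d'],dict(fx=k[0],fy=k[1],cx=k[2],cy=k[3],pose=z['pose'])
def cloud(d,cm):
    v,u=np.mgrid[:d.shape[0],:d.shape[1]]
    x=(u-cm['cx'])/cm['fx']*d; y=(v-cm['cy'])/cm['fy']*d
    P=np.stack([x,-y,-d,np.ones_like(d)],-1)@np.array(cm['pose']).T
    P=P[...,:3]; P[d<=0]=np.nan
    return P
def ray(u,v,cm,z):
    p=np.array(cm['pose']); dr=p[:3,:3]@np.array([(u-cm['cx'])/cm['fx'],-(v-cm['cy'])/cm['fy'],-1])
    o=p[:3,3]; return o+dr*(z-o[2])/dr[2]
E
python3 - <<'E'
from h import *
s=r.get_state(); print({k:np.round(v,3).tolist() for k,v in s.items()})
for n in ['scene','side','wrist']:
    im,d,cm=snap(n,n+'0'); print(n,{k:(np.round(v,3).tolist() if k!='image' else 0) for k,v in cm.items()})
E
```

```text
pics
{'clock': 0.0, 'q': [1.273, 0.69, -0.195, 1.566, 0.157, 0.903, -0.215], 'qd': [0.0, -0.002, -0.001, 0.0, -0.002, -0.001, -0.001], 'joint_torque': [0.001, -52.755, -1.267, -15.343, -0.053, 0.007, 0.0], 'tool_pos': [0.203, -0.59, 0.263], 'eef_rot': [0.986, 0.165, -0.0, -0.001], 'contact_force': [-0.152, -0.115, 0.774], 'moment': [0.014, 0.012, -0.029], 'opening': 1.0}
scene {'fx': 434.191, 'fy': 434.191, 'cx': 254.901, 'cy': 194.789, 'pose': [[0.873, -0.395, 0.285, 0.905], [0.487, 0.691, -0.534, -0.676], [0.014, 0.605, 0.796, 0.994], [0.0, 0.0, 0.0, 1.0]]}
side {'fx': 453.176, 'fy': 453.176, 'cx': 249.66, 'cy': 197.412, 'pose': [[-0.986, 0.078, -0.144, 0.425], [-0.163, -0.533, 0.83, 0.876], [-0.012, 0.842, 0.539, 0.691], [0.0, 0.0, 0.0, 1.0]]}
wrist {'fx': 269.487, 'fy': 269.487, 'cx': 256.164, 'cy': 186.776, 'pose': [[0.326, 0.904, 0.275, 0.274], [-0.945, 0.312, 0.094, -0.567], [-0.001, -0.291, 0.957, 0.384], [0.0, 0.0, 0.0, 1.0]]}
```

View pics/scene0.png

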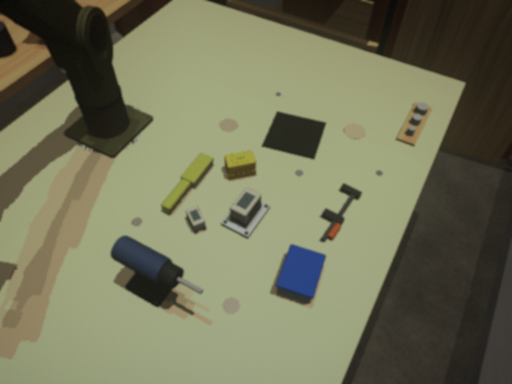

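View pics/side0.png

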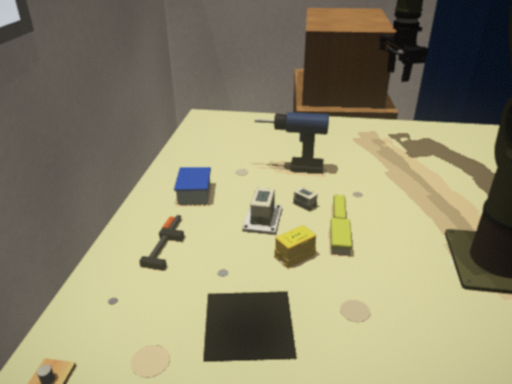

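View pics/wrist0.png

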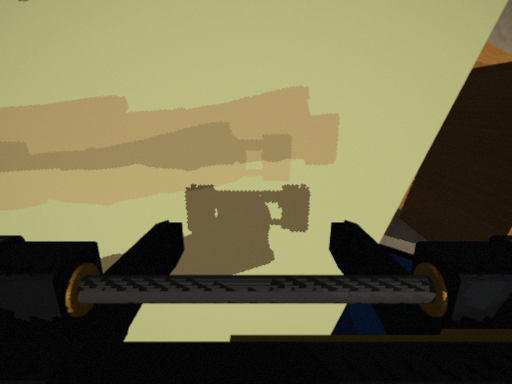

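Candidates in the scene view are the grey block on the plate at (245,207), a smaller grey block at (196,218) and a yellow block at (240,165). I choose (245,207): it isn't yellow, it's the larger grey one, and it sits on the holder. Next I'll check it in a crop and measure it.

```bash
python3 - <<'E'
from h import *
for n,(u0,u1,v0,v1) in {'scene0':(170,290,140,250),'side0':(220,360,170,280)}.items():
    im,d,cm=load(n); c=im[v0:v1,u0:u1,::-1]; cv2.imwrite('pics/crop_'+n+'.png',cv2.resize(c,None,fx=5,fy=5,interpolation=cv2.INTER_CUBIC))
    P=cloud(d,cm); hsv=cv2.cvtColor(im,cv2.COLOR_RGB2HSV)
    print(n,'bench z',np.nanmedian(P[...,2]))
    Z=P[...,2]
    sub=np.zeros(Z.shape,bool); sub[v0:v1,u0:u1]=1
    yellow=(hsv[...,1]>90)
    # pack top
    m=sub&(Z>0.064)&(Z<0.085)&~yellow
    nl,lab,st,ce=cv2.connectedComponentsWithStats(m.astype(np.uint8))
    for i in range(1,nl):
        if st[i,4]<25: continue
        q=P[lab==i]; rc=cv2.minAreaRect((q[:,:2]*1000).astype(np.float32))
        print(' comp',st[i],'z',np.median(q[:,2]).round(4),'rect mm',rc)
    m=sub&(Z>0.008)&(Z<0.016)&~yellow
    nl,lab,st,ce=cv2.connectedComponentsWithStats(m.astype(np.uint8))
    for i in range(1,nl):
        if st[i,4]<40: continue
        q=P[lab==i]; rc=cv2.minAreaRect((q[:,:2]*1000).astype(np.float32)); print(' plate',st[i],rc)
    # mat
    m=(im.max(-1)<50)&(Z>-0.01)&(Z<0.012)
    nl,lab,st,ce=cv2.connectedComponentsWithStats(m.astype(np.uint8))
    for i in range(1,nl):
        if st[i,4]<600: continue
        q=P[lab==i]; rc=cv2.minAreaRect((q[:,:2]*1000).astype(np.float32)); print(' mat',st[i],np.median(q[:,2]),rc)
    # all objects
    m=(Z>0.012)&(Z<0.25)&(P[...,0]>0.2)&(P[...,0]<1.2)&(abs(P[...,1])<0.8)
    nl,lab,st,ce=cv2.connectedComponentsWithStats(m.astype(np.uint8))
    for i in range(1,nl):
        if st[i,4]<60: continue
        q=P[lab==i]; print(' obj',st[i,:4],'min',q.min(0).round(3),'max',q.max(0).round(3))
E
```

```text
scene0 bench z -0.0013047321407798629
 comp [230 187  31  31 525] z 0.0732 rect mm ((561.6763305664062, -88.05734252929688), (85.26172637939453, 51.726165771484375), 88.65774536132812)
 plate [221 202  48  35 456] ((561.0634765625, -88.4012680053711), (120.8701400756836, 86.47350311279297), 88.09925842285156)
 mat [ 264  113   60   45 1726] 0.0032818250907327706 ((540.1740112304688, 266.0076599121094), (158.971923828125, 164.7451934814453), 11.004650115966797)
 obj [410 102  18  23] min [0.84  0.49  0.012] max [0.881 0.588 0.038]
 obj [406 125   9  11] min [0.849 0.433 0.012] max [0.871 0.46  0.037]
 obj [224 150  32  28] min [ 0.418 -0.     0.012] max [0.512 0.088 0.064]
 obj [161 153  52  60] min [ 0.336 -0.191  0.012] max [0.387 0.03  0.042]
 obj [321 183  40  57] min [ 0.744 -0.058  0.012] max [0.813 0.145 0.025]
 obj [222 187  47  49] min [ 0.519 -0.147  0.012] max [ 0.606 -0.031  0.08 ]
 obj [185 206  21  25] min [ 0.424 -0.204  0.012] max [ 0.489 -0.147  0.044]
 obj [110 235  93  71] min [ 0.409 -0.422  0.012] max [ 0.628 -0.357  0.182]
 obj [275 244  51  59] min [ 0.719 -0.25
[... 663 characters left out ...]
((535.1454467773438, 288.6527404785156), (142.45872497558594, 126.50798797607422), 11.175050735473633)
 obj [254 112  75  59] min [ 0.407 -0.422  0.012] max [ 0.627 -0.347  0.182]
 obj [174 167  37  35] min [ 0.718 -0.255  0.012] max [ 0.825 -0.119  0.059]
 obj [293 187  24  21] min [ 0.423 -0.202  0.012] max [ 0.487 -0.144  0.043]
 obj [243 188  38  41] min [ 0.517 -0.142  0.012] max [ 0.602 -0.028  0.077]
 obj [330 195  22  57] min [ 0.335 -0.185  0.012] max [0.385 0.033 0.037]
 obj [139 215  45  53] min [ 0.741 -0.056  0.012] max [0.811 0.147 0.022]
 obj [274 225  42  39] min [0.417 0.005 0.012] max [0.511 0.094 0.063]
 obj [ 37 364  17  20] min [0.846 0.437 0.012] max [0.87  0.462 0.037]
```

View pics/crop_scene0.png

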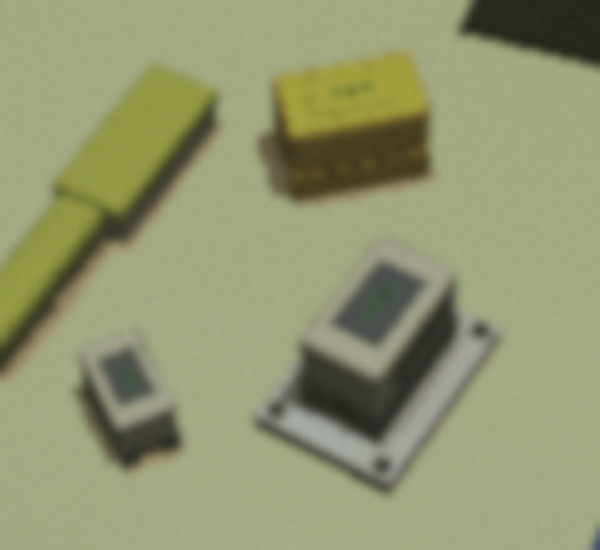

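```bash
python3 - <<'E'
from h import *
for n in ['scene0','side0']:
    im,d,cm=load(n); P=cloud(d,cm)
    sel=(P[...,0]>0.4)&(P[...,0]<0.7)&(P[...,1]>0.12)&(P[...,1]<0.42)
    m=sel&(im.max(-1)<75)
    # polygon via pixels -> plane z=0.004
    c=max(cv2.findContours(m.astype(np.uint8),cv2.RETR_EXTERNAL,cv2.CHAIN_APPROX_NONE)[0],key=cv2.contourArea)
    q=np.array([ray(u,v,cm,0.004)[:2] for u,v in c[:,0]])
    print(n,cv2.minAreaRect((q*1000).astype(np.float32)), np.percentile(im[m].max(-1),[5,50,95]))
E
```

```text
scene0 ((539.9273681640625, 265.6221008300781), (163.42135620117188, 164.65248107910156), 10.953341484069824) [39.   41.   54.65]
side0 ((535.6752319335938, 270.7887268066406), (165.2069549560547, 166.40647888183594), 10.948596954345703) [43. 49. 59.]
```

```bash
cat >> h.py <<'E'
from scipy.spatial.transform import Rotation as R
def delta(pos,xang,s=None):
    """units to get TCP to pos with tool z down and tool x at world angle xang deg"""
    s=s or r.get_state(); R0=R.from_quat(s['eef_rot']); a=np.radians(xang)
    x=np.array([np.cos(a),np.sin(a),0]); z=np.array([0,0,-1.]); T=R.from_matrix(np.stack([x,np.cross(z,x),z],1))
    d=R0.inv().apply(np.array(pos)-s['tool_pos'])/0.06
    w=(R0.inv()*T).as_rotvec()*180/np.pi/6
    return d.round(3),w.round(3)
E
python3 - <<'E'
from h import *
print(delta([.56,-.087,.25],88))
print(delta([.37,-.34,.28],50))
E
```

```text
(array([ 8.353, -5.998,  0.226]), array([-1.1000e-02, -7.0000e-03, -1.1498e+01]))
(array([ 3.985, -3.044, -0.278]), array([-1.200e-02, -3.000e-03, -5.164e+00]))
```

>>> servo_tool([
  {"dx": 0.8, "dy": -0.6, "dz": -0.1, "az": -1.1, "hand": 88},
  {"dx": 1.6, "dy": -1.2, "dz": -0.2, "az": -2.2, "hand": 88},
  {"dx": 2.4, "dy": -1.8, "dz": -0.3, "az": -3.3, "hand": 88},
  {"dx": 3.2, "dy": -2.4, "dz": -0.3, "az": -4.5, "hand": 88},
  {"dx": 4.1, "dy": -3.0, "dz": -0.3, "az": -5.7, "hand": 88},
  {"dx": 5.0, "dy": -3.6, "dz": -0.3, "az": -6.9, "hand": 88},
  {"dx": 5.9, "dy": -4.2, "dz": -0.2, "az": -8.1, "hand": 88},
  {"dx": 6.7, "dy": -4.8, "dz": 0, "az": -9.3, "hand": 88},
  {"dx": 7.5, "dy": -5.4, "dz": 0.1, "az": -10.4, "hand": 88},
  {"dx": 8.35, "dy": -6.0, "dz": 0.2, "az": -11.5, "hand": 88},
])

```text
schema error: expected keys dx, dy, dz, ax, ay, az, hand
```

>>> servo_tool([
  {"dx": 0, "hand": 88},
  {"dx": 0, "hand": 88},
  {"dx": 0, "hand": 88},
])

```text
schema error: expected keys dx, dy, dz, ax, ay, az, hand
```

```bash
python3 - <<'E'
from h import *
s=r.get_state(); print({k:np.round(s[k],4).tolist() for k in ['clock','q','qd','tool_pos','eef_rot','contact_force']})
im,d,cm=snap('wrist','wrist1'); P=cloud(d,cm); Z=P[...,2]
m=(Z>0.064)&(Z<0.085)
nl,lab,st,ce=cv2.connectedComponentsWithStats(m.astype(np.uint8))
for i in range(1,nl):
    if st[i,4]<200: continue
    q=P[lab==i]; print(st[i],np.median(q[:,2]),cv2.minAreaRect((q[:,:2]*1000).astype(np.float32)))
m=(Z>0.008)&(Z<0.016)
nl,lab,st,ce=cv2.connectedComponentsWithStats(m.astype(np.uint8))
for i in range(1,nl):
    if st[i,4]<200: continue
    q=P[lab==i]; print('pl',st[i],np.median(q[:,2]),cv2.minAreaRect((q[:,:2]*1000).astype(np.float32)))
E
```

```text
{'clock': 0.15, 'q': [1.2728, 0.6898, -0.1945, 1.566, 0.1573, 0.9025, -0.2151], 'qd': [0.0007, -0.0011, 0.001, -0.0044, 0.0003, -0.0008, -0.0007], 'tool_pos': [0.2034, -0.5905, 0.2631], 'eef_rot': [0.9863, 0.1652, -0.0001, -0.0006], 'contact_force': [-0.1524, 0.1162, -0.8965]}
```

View pics/wrist1.png

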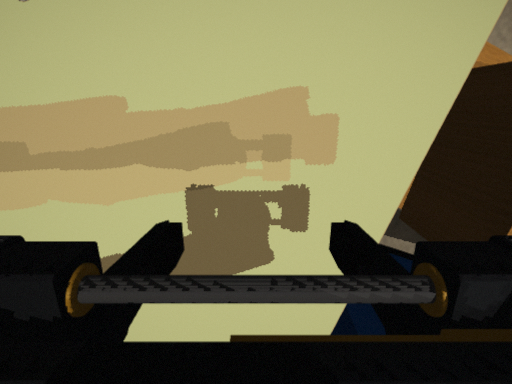

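All the keys are required, so both calls were refused and the arm hasn't moved. I'll send the move again with full rows.

>>> servo_tool([
  {"dx": 0.8, "dy": -0.6, "dz": -0.1, "ax": 0, "ay": 0, "az": -1.1, "hand": 88},
  {"dx": 1.6, "dy": -1.2, "dz": -0.2, "ax": 0, "ay": 0, "az": -2.2, "hand": 88},
  {"dx": 2.4, "dy": -1.8, "dz": -0.3, "ax": 0, "ay": 0, "az": -3.3, "hand": 88},
  {"dx": 3.2, "dy": -2.4, "dz": -0.3, "ax": 0, "ay": 0, "az": -4.5, "hand": 88},
  {"dx": 4.1, "dy": -3.0, "dz": -0.3, "ax": 0, "ay": 0, "az": -5.7, "hand": 88},
  {"dx": 5.0, "dy": -3.6, "dz": -0.3, "ax": 0, "ay": 0, "az": -6.9, "hand": 88},
  {"dx": 5.9, "dy": -4.2, "dz": -0.2, "ax": 0, "ay": 0, "az": -8.1, "hand": 88},
  {"dx": 6.7, "dy": -4.8, "dz": 0, "ax": 0, "ay": 0, "az": -9.3, "hand": 88},
  {"dx": 7.5, "dy": -5.4, "dz": 0.1, "ax": 0, "ay": 0, "az": -10.4, "hand": 88},
  {"dx": 8.35, "dy": -6.0, "dz": 0.2, "ax": 0, "ay": 0, "az": -11.5, "hand": 88},
])

```text
clock: 1.45
tool_pos: [0.5584, -0.0891, 0.2517]
eef_rot: [0.718, 0.696, -0.0, 0.0]
contact_force: [1.2, -0.7, -0.3]
opening: 1.001
```

>>> servo_tool([
  {"dx": 0, "dy": 0, "dz": 0, "ax": 0, "ay": 0, "az": 0, "hand": 88},
  {"dx": 0, "dy": 0, "dz": 0, "ax": 0, "ay": 0, "az": 0, "hand": 88},
])

```text
clock: 1.7
tool_pos: [0.5571, -0.0913, 0.2517]
eef_rot: [0.719, 0.695, -0.001, -0.0]
contact_force: [-1.3, -0.2, -0.8]
opening: 0.993
```

```bash
python3 - <<'E'
from h import *
s=r.get_state(); print({k:np.round(s[k],4).tolist() for k in ['clock','q','qd','tool_pos','eef_rot','contact_force']})
im,d,cm=snap('wrist','wrist2'); P=cloud(d,cm); Z=P[...,2]
for lo,hi in ((.064,.085),(.008,.016)):
  m=(Z>lo)&(Z<hi)
  nl,lab,st,ce=cv2.connectedComponentsWithStats(m.astype(np.uint8))
  for i in range(1,nl):
    if st[i,4]<200: continue
    q=P[lab==i]; print(lo,st[i],np.median(q[:,2]),cv2.minAreaRect((q[:,:2]*1000).astype(np.float32)))
E
```

```text
{'clock': 1.7, 'q': [0.3668, 0.656, -0.4844, 1.7547, 0.3962, 0.8306, -0.339], 'qd': [0.0293, -0.0124, 0.022, 0.0118, -0.0002, -0.0003, -0.0008], 'tool_pos': [0.5571, -0.0913, 0.2517], 'eef_rot': [0.7195, 0.6945, -0.0008, -0.0001], 'contact_force': [-1.3243, -0.2049, -0.7788]}
0.064 [ 237  131   46   72 3149] 0.07390012938385476 ((560.7891235351562, -86.68106842041016), (82.6760025024414, 51.405296325683594), 88.22313690185547)
0.008 [435   0  25  54 700] 0.013467992478267576 ((788.4110717773438, 62.63269805908203), (56.5236930847168, 13.96829891204834), 84.9738998413086)
0.008 [402  54  48  78 785] 0.01355838131178655 ((764.22705078125, -12.028827667236328), (85.50957489013672, 59.15074920654297), 77.76521301269531)
0.008 [110  73  20  83 253] 0.011948816758238112 ((382.4966735839844, -24.596324920654297), (2.1220338344573975, 103.07321166992188), 1.568684697151184)
0.008 [ 226  113   66   88 2350] 0.011797930718624478 ((560.787841796875, -87.36200714111328), (119.9485855102539, 86.1390151977539), 88.47407531738281)
0.008 [374 179  62  66 239] 0.011976365681159507 ((746.6116333007812, -156.94692993164062), (117.17823791503906, 57.211116790771484), 54.64257049560547)
0.008 [175 317  61   7 232] 0.012113570460806994 ((463.66961669921875, -352.86663818359375), (4.996647834777832, 98.53299713134766), 88.65093231201172)
```

View pics/wrist2.png

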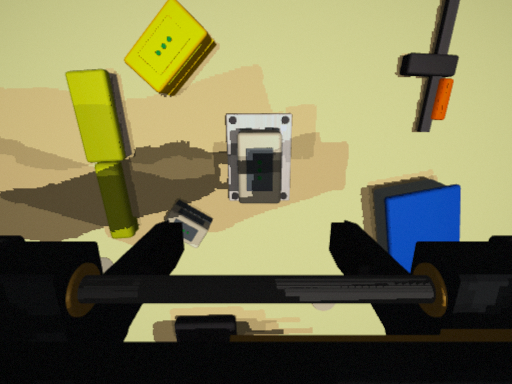

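The picture shows the pack on its plate at (260,165). Its centre is (0.561, -0.087), rail angle about 88.3°, top at 0.074, and all three cameras agree. Next is the descent.

```bash
python3 - <<'E'
from h import *
print(delta([.5608,-.087,.25],88.3)); print(delta([.5608,-.087,.066],88.3), r.get_state()['tool_pos'])
E
```

```text
(array([0.09 , 0.064, 0.03 ]), array([-0.013,  0.014, -0.07 ]))
(array([0.095, 0.068, 3.097]), array([-0.013,  0.014, -0.07 ])) [ 0.55679321 -0.0922825   0.25183421]
```

>>> servo_tool([
  {"dx": 0.08, "dy": 0.07, "dz": 0.6, "ax": 0, "ay": 0, "az": -0.07, "hand": 88},
  {"dx": 0.08, "dy": 0.07, "dz": 1.2, "ax": 0, "ay": 0, "az": -0.07, "hand": 88},
  {"dx": 0.08, "dy": 0.07, "dz": 1.7, "ax": 0, "ay": 0, "az": -0.07, "hand": 88},
  {"dx": 0.08, "dy": 0.07, "dz": 2.0, "ax": 0, "ay": 0, "az": -0.07, "hand": 88},
  {"dx": 0.08, "dy": 0.07, "dz": 2.0, "ax": 0, "ay": 0, "az": -0.07, "hand": 88},
  {"dx": 0.08, "dy": 0.07, "dz": 2.0, "ax": 0, "ay": 0, "az": -0.07, "hand": 88},
])

```text
clock: 2.5
tool_pos: [0.5622, -0.0871, 0.133]
eef_rot: [0.717, 0.697, 0.0, 0.001]
contact_force: [0.5, 0.6, 0.2]
opening: 1.0
```

```bash
python3 - <<'E'
from h import *
for i in range(4):
  s=r.get_state(); print({k:np.round(s[k],4).tolist() for k in ['clock','qd','tool_pos']})
  if i<2: snap('wrist','wrist3')
print(delta([.5608,-.087,.066],88.3,s))
E
```

```text
{'clock': 2.5, 'qd': [-0.0061, -0.009, -0.008, -0.0053, 0.0012, -0.003, -0.0009], 'tool_pos': [0.5622, -0.0871, 0.133]}
{'clock': 2.55, 'qd': [-0.0033, -0.0036, -0.0054, -0.0028, -0.0006, -0.002, -0.0023], 'tool_pos': [0.5624, -0.0869, 0.1332]}
{'clock': 2.6, 'qd': [-0.006, -0.0003, -0.0021, -0.0004, 0.0007, -0.0009, -0.0009], 'tool_pos': [0.5625, -0.0866, 0.1332]}
{'clock': 2.6, 'qd': [-0.006, -0.0003, -0.0021, -0.0004, 0.0007, -0.0009, -0.0009], 'tool_pos': [0.5625, -0.0866, 0.1332]}
(array([-0.007, -0.031,  1.121]), array([0.019, 0.003, 0.011]))
```

View pics/wrist3.png

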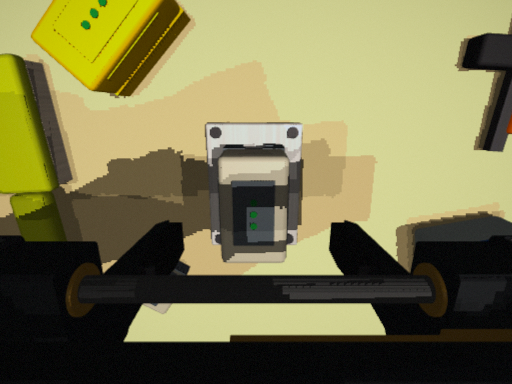

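The pack at (253,205) is centred between the fingers (centre column about 256), so I'm going down.

>>> servo_tool([
  {"dx": 0, "dy": -0.03, "dz": 0.4, "ax": 0, "ay": 0, "az": 0, "hand": 88},
  {"dx": 0, "dy": -0.03, "dz": 0.8, "ax": 0, "ay": 0, "az": 0, "hand": 88},
  {"dx": 0, "dy": -0.03, "dz": 1.12, "ax": 0, "ay": 0, "az": 0, "hand": 88},
  {"dx": 0, "dy": -0.03, "dz": 1.12, "ax": 0, "ay": 0, "az": 0, "hand": 88},
  {"dx": 0, "dy": -0.03, "dz": 1.12, "ax": 0, "ay": 0, "az": 0, "hand": 88},
])

```text
clock: 3.22
tool_pos: [0.5609, -0.086, 0.066]
eef_rot: [0.717, 0.697, 0.001, 0.001]
contact_force: [0.3, 0.2, 0.2]
opening: 0.998
```

```bash
python3 - <<'E'
from h import *
snap('side','side4');snap('wrist','wrist4')
s=r.get_state(); print({k:np.round(s[k],4).tolist() for k in ['clock','qd','tool_pos','contact_force']})
print(delta([.5608,-.087,.066],88.3,s))
im=cv2.imread('pics/side4.png')[130:280,180:340]; cv2.imwrite('pics/side4c.png',cv2.resize(im,None,fx=4,fy=4))
E
```

```text
{'clock': 3.325, 'qd': [-0.0021, 0.0026, 0.0019, 0.0006, 0.0028, -0.0028, -0.0029], 'tool_pos': [0.561, -0.0861, 0.0661], 'contact_force': [0.0974, 0.5393, -0.6087]}
(array([-0.016, -0.003,  0.001]), array([0.02 , 0.001, 0.019]))
```

View pics/side4c.png

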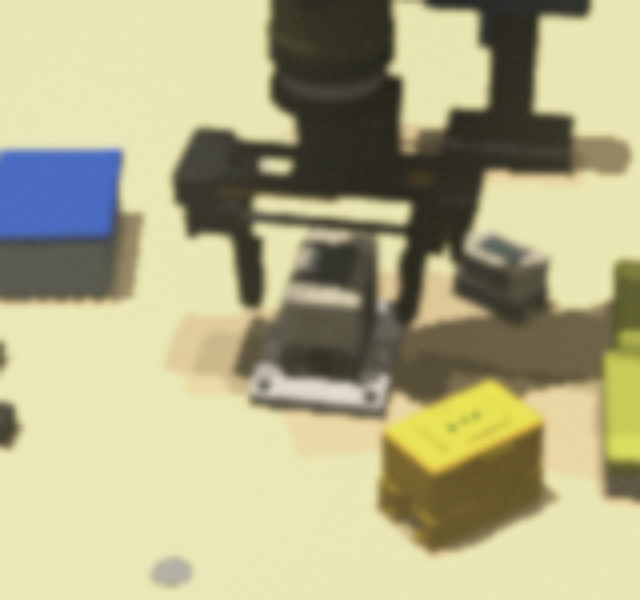

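View pics/wrist4.png

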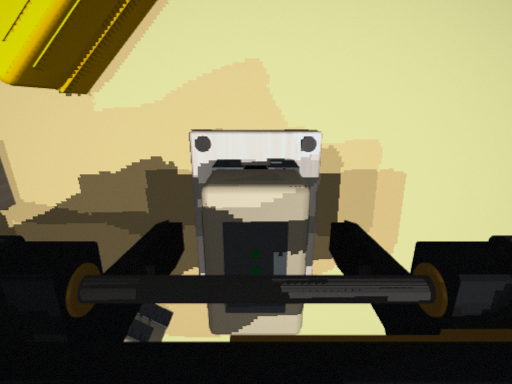

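The fingers straddle the pack in both views. Now I'll close on it.

>>> servo_tool([
  {"dx": 0, "dy": 0, "dz": 0, "ax": 0, "ay": 0, "az": 0, "hand": 30},
  {"dx": 0, "dy": 0, "dz": 0, "ax": 0, "ay": 0, "az": 0, "hand": 30},
  {"dx": 0, "dy": 0, "dz": 0, "ax": 0, "ay": 0, "az": 0, "hand": 30},
  {"dx": 0, "dy": 0, "dz": 0, "ax": 0, "ay": 0, "az": 0, "hand": 30},
  {"dx": 0, "dy": 0, "dz": 0, "ax": 0, "ay": 0, "az": 0, "hand": 30},
  {"dx": 0, "dy": 0, "dz": 0, "ax": 0, "ay": 0, "az": 0, "hand": 30},
], newtons=58)

```text
clock: 4.08
tool_pos: [0.5603, -0.086, 0.0649]
eef_rot: [0.717, 0.697, 0.0, 0.0]
contact_force: [0.2, 0.4, 0.8]
opening: 0.559
```

>>> servo_tool([
  {"dx": 0.02, "dy": 0, "dz": 0, "ax": 0, "ay": 0, "az": 0, "hand": 30},
  {"dx": 0.035, "dy": 0, "dz": 0, "ax": 0, "ay": 0, "az": 0, "hand": 30},
  {"dx": 0.05, "dy": 0, "dz": 0, "ax": 0, "ay": 0, "az": 0, "hand": 30},
  {"dx": 0.05, "dy": 0, "dz": 0, "ax": 0, "ay": 0, "az": 0, "hand": 30},
])

```text
clock: 4.58
tool_pos: [0.5602, -0.0832, 0.0649]
eef_rot: [0.717, 0.697, -0.0, 0.0]
contact_force: [0.2, -1.4, 1.0]
opening: 0.562
```

>>> servo_tool([
  {"dx": 0.015, "dy": 0, "dz": 0, "ax": 0, "ay": 0, "az": 0, "hand": 30},
  {"dx": 0.025, "dy": 0, "dz": 0, "ax": 0, "ay": 0, "az": 0, "hand": 30},
  {"dx": 0.025, "dy": 0, "dz": 0, "ax": 0, "ay": 0, "az": 0, "hand": 30},
])

```text
clock: 4.95
tool_pos: [0.5603, -0.0828, 0.0649]
eef_rot: [0.717, 0.697, -0.001, 0.001]
contact_force: [0.5, -4.2, 1.5]
opening: 0.563
```

>>> servo_tool([
  {"dx": 0.02, "dy": 0, "dz": 0, "ax": 0, "ay": 0, "az": 0, "hand": 30},
  {"dx": 0.03, "dy": 0, "dz": 0, "ax": 0, "ay": 0, "az": 0, "hand": 30},
  {"dx": 0.03, "dy": 0, "dz": 0, "ax": 0, "ay": 0, "az": 0, "hand": 30},
])

```text
clock: 5.32
tool_pos: [0.5603, -0.0824, 0.065]
eef_rot: [0.717, 0.697, -0.001, 0.001]
contact_force: [0.1, -7.2, 2.0]
opening: 0.564
```

>>> servo_tool([
  {"dx": 0.03, "dy": 0, "dz": 0, "ax": 0, "ay": 0, "az": 0, "hand": 30},
  {"dx": 0.06, "dy": 0, "dz": 0, "ax": 0, "ay": 0, "az": 0, "hand": 30},
  {"dx": 0.06, "dy": 0, "dz": 0, "ax": 0, "ay": 0, "az": 0, "hand": 30},
])

```text
clock: 5.7
tool_pos: [0.5602, -0.0815, 0.0651]
eef_rot: [0.718, 0.696, -0.003, 0.002]
contact_force: [0.9, -12.4, 2.0]
opening: 0.557
```

>>> servo_tool([
  {"dx": 0.03, "dy": 0, "dz": 0, "ax": 0, "ay": 0, "az": 0, "hand": 30},
  {"dx": 0.06, "dy": 0, "dz": 0, "ax": 0, "ay": 0, "az": 0, "hand": 30},
  {"dx": 0.06, "dy": 0, "dz": 0, "ax": 0, "ay": 0, "az": 0, "hand": 30},
])

```text
clock: 6.08
tool_pos: [0.5602, -0.0808, 0.0652]
eef_rot: [0.719, 0.695, -0.004, 0.004]
contact_force: [1.4, -16.4, 3.1]
opening: 0.563
```

>>> servo_tool([
  {"dx": 0.03, "dy": 0, "dz": 0, "ax": 0, "ay": 0, "az": 0, "hand": 30},
  {"dx": 0.06, "dy": 0, "dz": 0, "ax": 0, "ay": 0, "az": 0, "hand": 30},
  {"dx": 0.06, "dy": 0, "dz": 0, "ax": 0, "ay": 0, "az": 0, "hand": 30},
  {"dx": 0.06, "dy": 0, "dz": 0, "ax": 0, "ay": 0, "az": 0, "hand": 30},
])

```text
clock: 6.58
tool_pos: [0.5602, -0.0801, 0.0653]
eef_rot: [0.72, 0.694, -0.006, 0.005]
contact_force: [0.6, -21.0, 3.8]
opening: 0.562
```

At 21 N it hasn't yielded, and the slope is about 7 N/mm, which looks like the stop (8 N/mm). I'll back off and pull the other way.

>>> servo_tool([
  {"dx": -0.1, "dy": 0, "dz": 0, "ax": 0, "ay": 0, "az": 0, "hand": 30},
  {"dx": -0.2, "dy": 0, "dz": 0, "ax": 0, "ay": 0, "az": 0, "hand": 30},
  {"dx": -0.29, "dy": 0, "dz": 0, "ax": 0, "ay": 0, "az": 0, "hand": 30},
  {"dx": -0.34, "dy": 0, "dz": 0, "ax": 0, "ay": 0, "az": 0, "hand": 30},
  {"dx": -0.34, "dy": 0, "dz": 0, "ax": 0, "ay": 0, "az": 0, "hand": 30},
])

```text
clock: 7.2
tool_pos: [0.5603, -0.0882, 0.0649]
eef_rot: [0.716, 0.698, 0.001, -0.0]
contact_force: [-0.4, 1.8, -0.5]
opening: 0.561
```

>>> servo_tool([
  {"dx": -0.04, "dy": 0, "dz": 0, "ax": 0, "ay": 0, "az": 0, "hand": 30},
  {"dx": -0.08, "dy": 0, "dz": 0, "ax": 0, "ay": 0, "az": 0, "hand": 30},
  {"dx": -0.12, "dy": 0, "dz": 0, "ax": 0, "ay": 0, "az": 0, "hand": 30},
  {"dx": -0.12, "dy": 0, "dz": 0, "ax": 0, "ay": 0, "az": 0, "hand": 30},
])

```text
clock: 7.7
tool_pos: [0.5606, -0.0912, 0.0653]
eef_rot: [0.715, 0.699, 0.003, -0.002]
contact_force: [-0.5, 9.6, 3.8]
opening: 0.562
```

>>> servo_tool([
  {"dx": -0.04, "dy": 0, "dz": 0, "ax": 0, "ay": 0, "az": 0, "hand": 30},
  {"dx": -0.08, "dy": 0, "dz": 0, "ax": 0, "ay": 0, "az": 0, "hand": 30},
  {"dx": -0.08, "dy": 0, "dz": 0, "ax": 0, "ay": 0, "az": 0, "hand": 30},
  {"dx": -0.08, "dy": 0, "dz": 0, "ax": 0, "ay": 0, "az": 0, "hand": 30},
])

```text
clock: 8.2
tool_pos: [0.5614, -0.0997, 0.066]
eef_rot: [0.716, 0.698, 0.002, 0.001]
contact_force: [0.2, 2.4, 7.5]
opening: 0.558
```

The catch gave way towards -y at roughly 10–15 N. I'm sliding the pack on along the rail.

>>> servo_tool([
  {"dx": -0.1, "dy": 0, "dz": 0, "ax": 0, "ay": 0, "az": 0, "hand": 30},
  {"dx": -0.25, "dy": 0, "dz": 0, "ax": 0, "ay": 0, "az": 0, "hand": 30},
  {"dx": -0.4, "dy": 0, "dz": 0, "ax": 0, "ay": 0, "az": 0, "hand": 30},
  {"dx": -0.55, "dy": 0, "dz": 0, "ax": 0, "ay": 0, "az": 0, "hand": 30},
  {"dx": -0.7, "dy": 0, "dz": 0, "ax": 0, "ay": 0, "az": 0, "hand": 30},
  {"dx": -0.7, "dy": 0, "dz": 0, "ax": 0, "ay": 0, "az": 0, "hand": 30},
])

```text
clock: 8.95
tool_pos: [0.5583, -0.1454, 0.0649]
eef_rot: [0.718, 0.697, -0.001, 0.001]
contact_force: [-1.3, -2.1, 1.2]
opening: 0.56
```

```bash
python3 - <<'E'
from h import *
snap('side','side5')
im=cv2.imread('pics/side5.png')[130:280,180:340]; cv2.imwrite('pics/side5c.png',cv2.resize(im,None,fx=4,fy=4))
print(delta([.5608-.1*np.cos(np.radians(88.3)),-.187,.066],88.3))
E
```

```text
(array([-0.702,  0.011, -0.018]), array([-0.004,  0.016,  0.006]))
```

View pics/side5c.png

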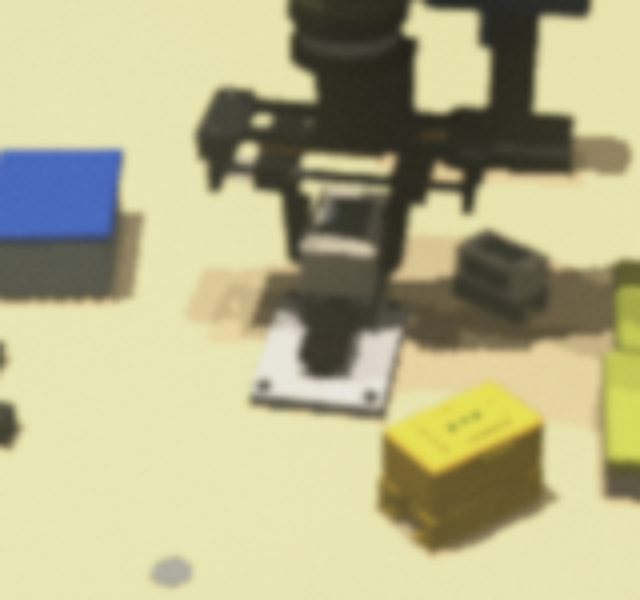

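The pack is sliding along the rail and the exposed black rail shows in the crop. I'll go on to about 105 mm.

>>> servo_tool([
  {"dx": -0.15, "dy": 0, "dz": 0, "ax": 0, "ay": 0, "az": 0, "hand": 30},
  {"dx": -0.3, "dy": 0, "dz": 0, "ax": 0, "ay": 0, "az": 0, "hand": 30},
  {"dx": -0.45, "dy": 0, "dz": 0, "ax": 0, "ay": 0, "az": 0, "hand": 30},
  {"dx": -0.6, "dy": 0, "dz": 0, "ax": 0, "ay": 0, "az": 0, "hand": 30},
  {"dx": -0.75, "dy": 0, "dz": 0, "ax": 0, "ay": 0, "az": 0, "hand": 30},
  {"dx": -0.8, "dy": 0, "dz": 0, "ax": 0, "ay": 0, "az": 0, "hand": 30},
  {"dx": -0.8, "dy": 0, "dz": 0, "ax": 0, "ay": 0, "az": 0, "hand": 30},
])

```text
clock: 9.88
tool_pos: [0.5572, -0.1914, 0.0648]
eef_rot: [0.717, 0.697, -0.0, -0.0]
contact_force: [0.4, 0.4, -2.5]
opening: 0.561
```

```bash
python3 - <<'E'
from h import *
im,d,cm=snap('side','side6')
im=cv2.imread('pics/side6.png')[130:280,180:340]; cv2.imwrite('pics/side6c.png',cv2.resize(im,None,fx=4,fy=4))
E
```

```text
(no output)
```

View pics/side6c.png

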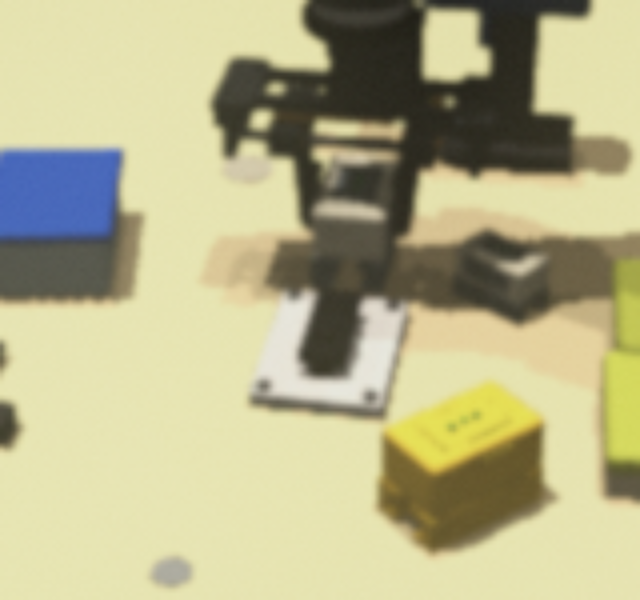

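The pack is clear of the rail, which shows bare in the crop, and the force now reads about its own weight. I'll lift.

>>> servo_tool([
  {"dx": -0.05, "dy": 0, "dz": -0.05, "ax": 0, "ay": 0, "az": 0, "hand": 30},
  {"dx": -0.05, "dy": 0, "dz": -0.15, "ax": 0, "ay": 0, "az": 0, "hand": 30},
  {"dx": -0.05, "dy": 0, "dz": -0.3, "ax": 0, "ay": 0, "az": 0, "hand": 30},
  {"dx": -0.05, "dy": 0, "dz": -0.3, "ax": 0, "ay": 0, "az": 0, "hand": 30},
])

```text
clock: 10.42
tool_pos: [0.558, -0.1942, 0.084]
eef_rot: [0.717, 0.697, 0.001, 0.001]
contact_force: [-0.3, 0.3, -4.0]
opening: 0.564
```

>>> servo_tool([
  {"dx": 0, "dy": 0, "dz": -0.3, "ax": 0, "ay": 0, "az": 0, "hand": 30},
  {"dx": 0, "dy": 0, "dz": -0.7, "ax": 0, "ay": 0, "az": 0, "hand": 30},
  {"dx": 0, "dy": 0, "dz": -1.1, "ax": 0, "ay": 0, "az": 0, "hand": 30},
  {"dx": 0.1, "dy": 0, "dz": -1.5, "ax": 0, "ay": 0, "az": 0, "hand": 30},
  {"dx": 0.4, "dy": 0, "dz": -1.8, "ax": 0, "ay": 0, "az": 0, "hand": 30},
  {"dx": 0.8, "dy": 0, "dz": -1.9, "ax": 0, "ay": 0, "az": 0, "hand": 30},
  {"dx": 1.3, "dy": 0, "dz": -1.9, "ax": 0, "ay": 0, "az": 0, "hand": 30},
  {"dx": 1.8, "dy": 0, "dz": -1.9, "ax": 0, "ay": 0, "az": 0, "hand": 30},
  {"dx": 2.3, "dy": 0, "dz": -1.9, "ax": 0, "ay": 0, "az": 0, "hand": 30},
  {"dx": 2.8, "dy": 0, "dz": -1.9, "ax": 0, "ay": 0, "az": 0, "hand": 30},
])

```text
clock: 11.68
tool_pos: [0.5614, -0.0238, 0.1975]
eef_rot: [0.716, 0.698, 0.0, -0.0]
contact_force: [-0.4, -0.1, -3.2]
opening: 0.563
```

```bash
python3 - <<'E'
from h import *
s=r.get_state(); print({k:np.round(s[k],3).tolist() for k in ['q','tool_pos','contact_force']})
print(delta([.538,.268,.195],88.3,s)); print(delta([.538,.268,.195],95,s))
E
```

```text
{'q': [0.227, 0.725, -0.452, 1.816, 0.462, 0.707, -0.509], 'tool_pos': [0.561, -0.024, 0.197], 'contact_force': [-0.443, -0.142, -3.163]}
(array([ 4.852, -0.515,  0.045]), array([-0.001, -0.006,  0.037]))
(array([ 4.852, -0.515,  0.045]), array([-1.00e-03, -6.00e-03, -1.08e+00]))
```

>>> servo_tool([
  {"dx": 0.5, "dy": -0.05, "dz": 0, "ax": 0, "ay": 0, "az": -0.1, "hand": 30},
  {"dx": 1.0, "dy": -0.1, "dz": 0, "ax": 0, "ay": 0, "az": -0.3, "hand": 30},
  {"dx": 1.6, "dy": -0.2, "dz": 0, "ax": 0, "ay": 0, "az": -0.5, "hand": 30},
  {"dx": 2.2, "dy": -0.25, "dz": 0, "ax": 0, "ay": 0, "az": -0.7, "hand": 30},
  {"dx": 2.8, "dy": -0.3, "dz": 0, "ax": 0, "ay": 0, "az": -0.8, "hand": 30},
  {"dx": 3.4, "dy": -0.4, "dz": 0, "ax": 0, "ay": 0, "az": -1.0, "hand": 30},
  {"dx": 4.0, "dy": -0.45, "dz": 0, "ax": 0, "ay": 0, "az": -1.0, "hand": 30},
  {"dx": 4.4, "dy": -0.5, "dz": 0, "ax": 0, "ay": 0, "az": -1.0, "hand": 30},
  {"dx": 4.7, "dy": -0.5, "dz": 0, "ax": 0, "ay": 0, "az": -1.0, "hand": 30},
  {"dx": 4.85, "dy": -0.5, "dz": 0, "ax": 0, "ay": 0, "az": -1.0, "hand": 30},
])

```text
clock: 12.92
tool_pos: [0.5394, 0.2668, 0.1971]
eef_rot: [0.679, 0.734, 0.0, -0.0]
contact_force: [0.1, -0.8, -4.3]
opening: 0.556
```

>>> servo_tool([
  {"dx": 0, "dy": 0, "dz": 0, "ax": 0, "ay": 0, "az": 0, "hand": 30},
  {"dx": 0, "dy": 0, "dz": 0, "ax": 0, "ay": 0, "az": 0, "hand": 30},
])

```text
clock: 13.18
tool_pos: [0.5401, 0.2639, 0.1967]
eef_rot: [0.68, 0.733, -0.001, 0.0]
contact_force: [1.1, -0.2, -3.6]
opening: 0.561
```

```bash
python3 - <<'E'
from h import *
s=r.get_state(); print({k:np.round(s[k],4).tolist() for k in ['q','tool_pos','eef_rot','contact_force']})
for n in ('wrist','side'):
  im,d,cm=snap(n,n+'7'); P=cloud(d,cm); Z=P[...,2]
  m=(abs(Z-.204)<.015)&(im.min(-1)>60)&(abs(P[...,0]-s['tool_pos'][0])<.035)&(abs(P[...,1]-s['tool_pos'][1])<.07)
  nl,lab,st,ce=cv2.connectedComponentsWithStats(m.astype(np.uint8))
  for i in range(1,nl):
    if st[i,4]<100: continue
    q=P[lab==i]; print(n,st[i],np.median(q[:,2]),q.min(0),q.max(0),cv2.minAreaRect((q[:,:2]*1000).astype(np.float32)))
print(delta([.538,.268,.056],95,s))
E
```

```text
{'q': [-0.2864, 0.768, -0.4359, 1.6964, 0.434, 0.7758, -0.8539], 'tool_pos': [0.5401, 0.2639, 0.1967], 'eef_rot': [0.6799, 0.7333, -0.0007, 0.0005], 'contact_force': [1.1394, -0.2328, -3.5698]}
wrist [ 202  176  110   99 6363] 0.2053426702673798 [0.51284114 0.25824817 0.18901461] [0.56360877 0.30594636 0.20777133] ((538.5797119140625, 282.1775207519531), (49.75218200683594, 45.10209655761719), 3.6226859092712402)
wrist [ 210  303   96   32 2026] 0.2056467200528451 [0.51866427 0.21951387 0.19936952] [0.56801599 0.24446123 0.20763057] ((543.1649169921875, 232.25717163085938), (50.070289611816406, 22.304414749145508), 3.8389992713928223)
side [229 230  33  34 673] 0.2039429185269041 [0.51180659 0.22873475 0.18905025] [0.56728035 0.30749061 0.21637144] ((540.1263427734375, 268.783935546875), (52.56148147583008, 75.82203674316406), 5.004440784454346)
(array([ 0.075, -0.029,  2.345]), array([-0.003,  0.016, -0.111]))
```

View pics/wrist7.png

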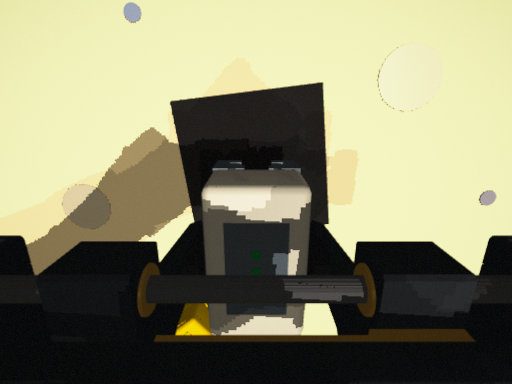

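View pics/side7.png

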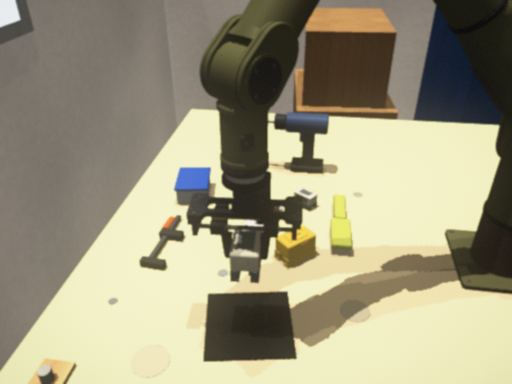

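The pack is held level over the mat with its centre at about (0.541, 0.263). Its underside is about 51 mm below the TCP, so I expect contact near TCP z 0.055.

>>> servo_tool([
  {"dx": 0.07, "dy": -0.03, "dz": 0.3, "ax": 0, "ay": 0, "az": 0, "hand": 30},
  {"dx": 0.07, "dy": -0.03, "dz": 0.7, "ax": 0, "ay": 0, "az": 0, "hand": 30},
  {"dx": 0.07, "dy": -0.03, "dz": 1.1, "ax": 0, "ay": 0, "az": 0, "hand": 30},
  {"dx": 0.07, "dy": -0.03, "dz": 1.4, "ax": 0, "ay": 0, "az": 0, "hand": 30},
  {"dx": 0.07, "dy": -0.03, "dz": 1.65, "ax": 0, "ay": 0, "az": 0, "hand": 30},
  {"dx": 0.07, "dy": -0.03, "dz": 1.85, "ax": 0, "ay": 0, "az": 0, "hand": 30},
  {"dx": 0.07, "dy": -0.03, "dz": 2.0, "ax": 0, "ay": 0, "az": 0, "hand": 30},
  {"dx": 0.07, "dy": -0.03, "dz": 2.1, "ax": 0, "ay": 0, "az": 0, "hand": 30},
  {"dx": 0.07, "dy": -0.03, "dz": 2.2, "ax": 0, "ay": 0, "az": 0, "hand": 30},
  {"dx": 0.07, "dy": -0.03, "dz": 2.2, "ax": 0, "ay": 0, "az": 0, "hand": 30},
])

```text
clock: 14.52
tool_pos: [0.5376, 0.2694, 0.0646]
eef_rot: [0.679, 0.734, -0.0, 0.0]
contact_force: [-0.1, 0.9, -4.3]
opening: 0.558
```

>>> servo_tool([
  {"dx": 0, "dy": 0, "dz": 0.04, "ax": 0, "ay": 0, "az": 0, "hand": 30},
  {"dx": 0, "dy": 0, "dz": 0.08, "ax": 0, "ay": 0, "az": 0, "hand": 30},
  {"dx": 0, "dy": 0, "dz": 0.1, "ax": 0, "ay": 0, "az": 0, "hand": 30},
  {"dx": 0, "dy": 0, "dz": 0.1, "ax": 0, "ay": 0, "az": 0, "hand": 30},
])

```text
clock: 15.02
tool_pos: [0.5377, 0.2694, 0.0588]
eef_rot: [0.679, 0.734, -0.0, 0.0]
contact_force: [-0.2, 1.1, -3.4]
opening: 0.563
```

>>> servo_tool([
  {"dx": 0, "dy": 0, "dz": 0.02, "ax": 0, "ay": 0, "az": 0, "hand": 30},
  {"dx": 0, "dy": 0, "dz": 0.04, "ax": 0, "ay": 0, "az": 0, "hand": 30},
  {"dx": 0, "dy": 0, "dz": 0.05, "ax": 0, "ay": 0, "az": 0, "hand": 30},
  {"dx": 0, "dy": 0, "dz": 0.05, "ax": 0, "ay": 0, "az": 0, "hand": 30},
])

```text
clock: 15.52
tool_pos: [0.5377, 0.2694, 0.0558]
eef_rot: [0.679, 0.734, -0.0, 0.0]
contact_force: [-0.3, 0.2, -4.1]
opening: 0.556
```

>>> servo_tool([
  {"dx": 0, "dy": 0, "dz": 0.015, "ax": 0, "ay": 0, "az": 0, "hand": 30},
  {"dx": 0, "dy": 0, "dz": 0.03, "ax": 0, "ay": 0, "az": 0, "hand": 30},
  {"dx": 0, "dy": 0, "dz": 0.03, "ax": 0, "ay": 0, "az": 0, "hand": 30},
])

```text
clock: 15.9
tool_pos: [0.5378, 0.2695, 0.0549]
eef_rot: [0.679, 0.734, 0.0, 0.0]
contact_force: [-1.0, -1.0, 4.7]
opening: 0.559
```

The vertical force went from -4 N to +4.7 N, so the pack is on the mat. Releasing.

>>> servo_tool([
  {"dx": 0, "dy": 0, "dz": -0.005, "ax": 0, "ay": 0, "az": 0, "hand": 52},
  {"dx": 0, "dy": 0, "dz": -0.005, "ax": 0, "ay": 0, "az": 0, "hand": 60},
  {"dx": 0, "dy": 0, "dz": -0.005, "ax": 0, "ay": 0, "az": 0, "hand": 75},
  {"dx": 0, "dy": 0, "dz": -0.005, "ax": 0, "ay": 0, "az": 0, "hand": 88},
  {"dx": 0, "dy": 0, "dz": -0.005, "ax": 0, "ay": 0, "az": 0, "hand": 88},
  {"dx": 0, "dy": 0, "dz": -0.005, "ax": 0, "ay": 0, "az": 0, "hand": 88},
])

```text
clock: 16.65
tool_pos: [0.5377, 0.2695, 0.0544]
eef_rot: [0.679, 0.734, 0.0, 0.0]
contact_force: [0.7, 0.6, 0.4]
opening: 0.998
```

>>> servo_tool([
  {"dx": 0, "dy": 0, "dz": -0.2, "ax": 0, "ay": 0, "az": 0, "hand": 88},
  {"dx": 0, "dy": 0, "dz": -0.5, "ax": 0, "ay": 0, "az": 0, "hand": 88},
  {"dx": 0, "dy": 0, "dz": -1.0, "ax": 0, "ay": 0, "az": 0, "hand": 88},
  {"dx": 0, "dy": 0, "dz": -1.6, "ax": 0, "ay": 0, "az": 0, "hand": 88},
  {"dx": 0, "dy": 0, "dz": -2.2, "ax": 0, "ay": 0, "az": 0, "hand": 88},
  {"dx": 0, "dy": 0, "dz": -2.5, "ax": 0, "ay": 0, "az": 0, "hand": 88},
  {"dx": 0, "dy": 0, "dz": -2.5, "ax": 0, "ay": 0, "az": 0, "hand": 88},
  {"dx": 0, "dy": 0, "dz": -2.5, "ax": 0, "ay": 0, "az": 0, "hand": 88},
])

```text
clock: 17.65
tool_pos: [0.5371, 0.2689, 0.2033]
eef_rot: [0.679, 0.734, -0.001, -0.0]
contact_force: [0.1, -0.7, -0.2]
opening: 0.998
```

```bash
python3 - <<'E'
from h import *
M=np.array([.538,.268]); c,sn=np.cos(np.radians(11)),np.sin(np.radians(11))
for n in ('wrist','side','scene'):
  im,d,cm=snap(n,n+'8'); P=cloud(d,cm); Z=P[...,2]
  m=(abs(Z-.064)<.007)&(abs(P[...,0]-.538)<.1)&(abs(P[...,1]-.268)<.1)
  nl,lab,st,ce=cv2.connectedComponentsWithStats(m.astype(np.uint8))
  for i in range(1,nl):
    if st[i,4]<100: continue
    q=P[lab==i]; rc=cv2.minAreaRect((q[:,:2]*1000).astype(np.float32)); e=np.array(rc[0])/1000-M
    print(n,st[i],np.median(q[:,2]),rc,'in mat',(c*e[0]+sn*e[1]).round(4),(-sn*e[0]+c*e[1]).round(4))
E
```

```text
wrist [ 232  140   52   80 3938] 0.0639593158516899 ((537.9052124023438, 268.8930969238281), (51.46185302734375, 82.38665771484375), 4.256564617156982) in mat 0.0001 0.0009
side [233 286  30  35 887] 0.0629094816856266 ((537.0709838867188, 268.5875244140625), (50.43486022949219, 85.64217376708984), 4.5633320808410645) in mat -0.0008 0.0008
scene [284 110  24  22 316] 0.06322749458515103 ((538.4039306640625, 266.12945556640625), (51.08570098876953, 88.02149963378906), 4.638784408569336) in mat 0.0 -0.0019
```

View pics/side8.png

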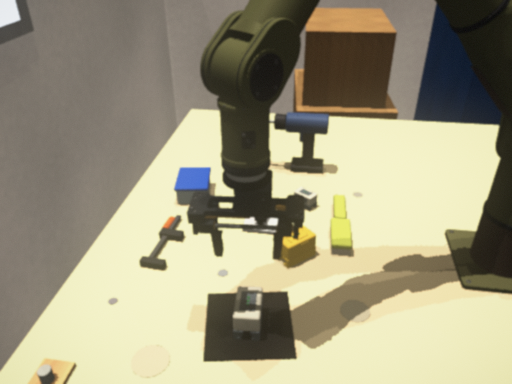

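View pics/wrist8.png

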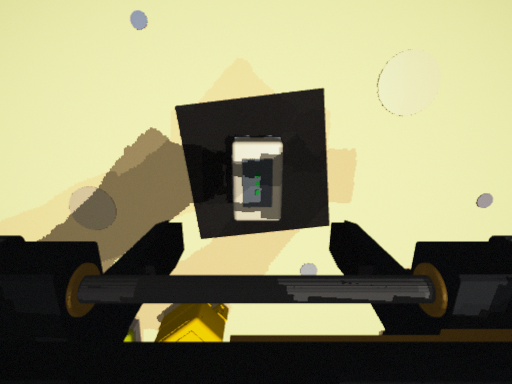

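The pack stands upright in the middle of the mat, at (248,312) in the side view and (257,178) in the wrist view. Its top is at 0.064 m, and all three cameras put it within 2 mm of centre. The gripper is clear and the bystanders are where they were, so I'm handing the job in.

```bash
python3 -c "
from plant import r
print(r.finish_job())"
```

```text
the job is handed in; nothing more can be done
None
```

The battery pack is off the holder and standing upright in the middle of the mat. I handed the job in at about 18 s; no verdict is reported.

- **Finding the free end:** I gripped the larger grey pack and pushed it towards +y first. The force climbed at about 7 N/mm to 21 N without yielding, so I took that end as the stop and backed off. At that force the stop would have bent about 2.6 mm, under the 5 mm limit. Towards -y the catch gave way somewhere between about 10 and 15 N. I then slid the pack about 105 mm off the rail and lifted it.
- **Placing:** I lowered the pack in small steps until the vertical force changed from -4 N to +4.7 N, then opened the gripper and moved up clear.
- **Last checks:** All three cameras put the pack within 2 mm of the mat's centre, with its top at 63–64 mm (64 mm expected). It looked upright and the gripper was clear of everything.
- **Bystanders:** They looked unmoved in the final side picture, but I did not measure them again.
- **Problems:** The first two move calls were refused because rows must contain every key; nothing moved. No check failed or disagreed.

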